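Load the index slide, then draw its plunger and hold it

ROBOT

A 7-joint arm with a two-finger parallel gripper is mounted at the origin on a cart in front of the work surface, level with it; the furniture and walls round the work are solid. World frame = base frame: x ahead of the robot, y to its left, z up, the work surface at z = 0. Lengths are in m, angles in rad, forces in N, time in s.
With the tool pointing down it reaches from about 0.35 to 0.9 m from the base axis. Payload 8.1 kg.
Tool frame: the origin (TCP) lies between the finger pads; the fingertips stand 11 mm ahead of it and the grasp point (between the pads) lies 8 mm behind it; z points along the fingers, y is the line along which they close (so a half turn about z gives the same grasp; the last joint's range is limited). The gripper opens to 92 mm and grips with 3 to 60 N. Pads are 19 mm wide; open, the fingers measure 130 mm over their backs; the gripper's body (75 mm by 190 mm) begins 47 mm behind the grasp point.
Start: joints at [-1.433, 0.434, 0.025, 1.573, -0.012, 1.134, -0.075], TCP at [0.149, 0.607, 0.238] pointing down, gripper open.
Joint ranges: [-2.62, 2.62], [-0.44, 2.09], [-1.27, 1.32], [0.08, 2.57], [-1.32, 4.46], [0.12, 2], [-2.74, 2.74]. Speed limits (rad/s): [2.22, 2.22, 3.01, 3.01, 3.14, 3.14, 3.14].

INTERFACE

Orientations are given as a rotation vector (axis times angle).
In Python, from cell import observe, get_image, camera_params, sign_off gives the robot as it stands.
- The arm moves only by the shell command python3 -m pendant 'ROWS' [FORCE]. ROWS is JSON, one flat list of numbers, 7 for each row, row after row: the shift along the tool's x, y, z in m, then the turn, a rotation vector about the tool's x, y, z in rad, then the finger opening in m, from 0 to 0.0918. In form: [dx, dy, dz, rx, ry, rz, jaw, dx, dy, dz, rx, ry, rz, jaw, ...]. A call has 1 to 10 rows; each row shifts and turns the commanded pose from where the row before left it, along the tool's axes as they then stand; what a row does not reach is not made up. A row lasts 1/8 s, in which the tool goes at most 62.5 mm and 10.7 degrees, less where a joint would pass 70% of its speed; a pose out of reach is approached as far as the arm can. A call is refused whole if a number of a shift passes 0.0625 or a number of a turn 0.188, either way. A call with a gripper value outside its range is refused whole. The fingers move at their own pace and stop on an object; FORCE is the grip in N (left out, the last holds). Time passes only in rows, so rows that do not move let the fingers close. It gives the time, the measured TCP pose, the force, the opening and the grip force at its end, in the units of the state.
- observe(): the state, without advancing time (a new reading comes with each control period).
- get_image(name): name is "side" or "top"; returns the picture (400x640x3 uint8, red, green, blue); there is no depth.
- camera_params(name): a dict with "intrinsics" (3x3 intrinsics, pixels), "eye" and "rotation" of the camera in the world. Camera axes: x right, y down, z forward; pixel columns grow to the right and rows downward; lengths in m; the calibration is good to about 2 mm. A picture is of the moment at which its call begins. camera_params takes no time and is no camera call.
- sign_off(): hands the job in; it is judged then, once.
The state is a dict: "clock": time; "joints": joint angles; "dq": joint speeds; "joint_efforts": joint torques, N m; "position": TCP position; "ee_rot": TCP orientation; "force": force on the tool from outside, world axes, zero at the start; "ft_torque": the same for the moment, N m; "width": opening from 0.0 (shut) to 1.0 (fully open); "gripper_force": force on a finger pad.
Only numpy, scipy, OpenCV 4.12 (cv2) and the standard library are available. Lean on these libraries where they do the work, as an engineer would, in place of code of your own. Each camera call takes 0.05 s, during which the arm holds its last target. There are 200 camera calls.

TASK

Lay the small green circuit board, which lies alone on the wooden bench top a little nearer the robot than the index slide, to its left or right, flat and components up in the slide's tray and let go of it; the tray must still be locked meanwhile. Then pull the slide's sprung plunger knob straight up as far as it goes, so that the tray runs to its end stop, and finish still holding the knob fully up, so that the pin cannot drop into the next seat hole. Leave the board in the tray and the other things on the bench where they are.

Things in the scene. Friction and masses are not known exactly. Their poses are not given: they have to be found in the camera images.
- board_center (a point): Loose circuit board with a round copper-coloured coil, on the bare bench top: green base plate 40 (its x) x 60 (its y) x 4 mm with a block of components 32 x 48 mm from 4 to 18 mm above its underside; 0.07 kg, components up. This point is its centre, 9 mm above its underside; z up. Grip it across its x, by the components (32 mm) or the base plate (40 mm).
- index_slide: Index slide fixture, fixed on the bench: a dark steel base plate 130 (x) x 340 (y) x 10 mm with two rails along its y. Origin on the bench top under the rails; the base plate runs from y = -145 to +195 mm. A grey bridge (124 x 36 mm, top 62 mm above the bench) stands over the rails at y = -60 mm and carries the plunger; a grey housing at y = 164 to 190 mm (50 mm high) holds the spring that draws the carriage towards +y and is the end stop.
- tray_floor (a point): Centre of the inner floor of the carriage's tray, 34 mm above the bench and, while locked, at fixture x = 0, y = +60 mm (120 mm from the plunger's axis); axes as the fixture's. Inside the tray measures 116 (x) x 88 (y) mm; its rim is 4 mm thick and stands 10 mm above the floor. A steel index strip 40 mm wide runs from the tray under the bridge and has two seat holes 50 mm apart for the pin.
- carriage (a joint): Position of the carriage (tray and strip) along the fixture's y, m: about 0.001 (locked by the pin in the first seat hole) to 0.050 (at the end stop). A spring of about 2 N draws it towards +y, at about 0.1 m/s, as soon as the pin is raised about 7 mm.
- knob_grip (a point): Middle of the grip of the plunger's black pull knob, an upright knurled cylinder 26 mm across and 26 mm high; with the pin seated this point lies 105 mm above the bench and the knob reaches from 92 to 118 mm; below it a 8 mm stem enters a barrel 20 mm across whose top is 78 mm above the bench. It rises with the knob; z up.
- plunger (a joint): Height of the plunger above its seat, m: 0 seated, 0.020 pulled fully up against its stop. Its spring pulls it down with 4 N seated and 9 N fully up; released, it snaps down.
- tape_roll: Bystander to leave where it is: black roll of insulating tape, 62 mm across, 18 mm high; origin at the centre of its underside.
- tin: Bystander to leave where it is: small round tin with a red lid, 57 mm across, 20 mm high; origin at the centre of its underside.
- brown_cap: Bystander to leave where it is: upright brown capacitor, 25 mm across, 36 mm high; origin at the centre of its underside.
Things that resemble listed ones, but are neither listed nor needed, are in the scene too. What is meant by the part that bears board_center is not turquoise or yellow, and is the smaller of those in its own colour.

How it is judged:
On the way, in this order (a step that is already met when the one before it is completed fails the run):
1. the board lies flat and released in the tray, the tray still locked (x of board_center in the frame of tray_floor between -0.045 and 0.045 m and y of board_center in the frame of tray_floor between -0.035 and 0.035 m and z of board_center in the frame of tray_floor between 0.004 and 0.013 m and angle between board_center's own z axis and vertical below 0.12 rad and contact force between the fingers and board below 0.1 N and value of joint carriage below 0.006 m and value of joint plunger below 0.004 m and linear speed of board below 0.02 m/s), for 0.2 s.
2. the plunger is pulled fully up by the knob (value of joint plunger above 0.017 m and contact force between the fingers and plunger above 1 N), for 0.2 s.
At the end, for the whole second after the job is handed in: The fingers hold the plunger at least 17 of its 20 mm up; the carriage is within 4 mm of its end stop; the board lies at rest, flat (within 7 degrees) and components up in the tray, its centre inside the tray by the rim, touched by nothing of the robot (all of step 2 and x of board_center in the frame of tray_floor between -0.045 and 0.045 m and y of board_center in the frame of tray_floor between -0.035 and 0.035 m and z of board_center in the frame of tray_floor between 0.004 and 0.013 m and angle between board_center's own z axis and vertical below 0.12 rad and value of joint carriage above 0.046 m and contact force between the arm and board below 0.1 N and linear speed of board below 0.02 m/s and contact force between the fingers and carriage below 0.1 N); the arm keeps its last pose, push and grip.
It fails at once if the plunger is drawn while the board is not in the tray (value of joint plunger above 0.006 m and not (x of board_center in the frame of tray_floor between -0.045 and 0.045 m and y of board_center in the frame of tray_floor between -0.035 and 0.035 m and z of board_center in the frame of tray_floor between 0.004 and 0.013 m and angle between board_center's own z axis and vertical below 0.12 rad)).
It fails at once if the tape roll is disturbed (distance of tape_roll from where it was at the start of the episode above 0.03 m).
It fails at once if the tin is disturbed (distance of tin from where it was at the start of the episode above 0.03 m).
It fails at once if the capacitor is disturbed (distance of brown_cap from where it was at the start of the episode above 0.03 m).
It also fails if it takes over 54 s, if anything falls off the work surface, if the arm or the gripper's body presses on something with over 40 N, if the wrist force passes 120 N, or if a joint passes its speed limit or range.

## Working session

There is one attempt and no reset: what is moved stays moved. The work goes in short steps, Python scripts to look and compute and a shell command to move; the robot and the scene stay as the last step left them, time stands still between calls to the robot, and variables do not carry over. Pictures are saved under pics/ and viewed, at most 10 in all, crops included, and the job is handed in when it is done.

```bash
mkdir -p pics
cat > h.py <<'E'
import numpy as np, cv2
from cell import observe, get_image, camera_params, sign_off
from scipy.spatial.transform import Rotation as R
def ray(cam,u,v):
    p=camera_params(cam);K=np.array(p["intrinsics"]);d=np.array(p["rotation"])@np.linalg.solve(K,[u,v,1.]);return np.array(p["eye"]),d
def onz(cam,u,v,z):
    e,d=ray(cam,u,v);return e+d*(z-e[2])/d[2]
def proj(cam,P):
    p=camera_params(cam);q=np.array(p["intrinsics"])@(np.array(p["rotation"]).T@(np.array(P)-np.array(p["eye"])));return q[:2]/q[2]
def save(cam,name):
    im=get_image(cam);cv2.imwrite("pics/"+name,im[:,:,::-1]);return im
E
python3 - <<'E'
from h import *
save("top","t0.png");save("side","s0.png")
print(observe());
for c in("top","side"):print(camera_params(c))
E
```

```text
{'clock': 0.1, 'joints': array([-1.4326029 ,  0.43512518,  0.02497214,  1.5739887 , -0.01158641,
        1.13400248, -0.07507816]), 'dq': array([ 1.96595984e-04, -1.76412300e-03,  1.04792315e-03, -1.59829217e-03,
       -6.98698998e-04, -3.11774444e-05,  3.37639934e-04]), 'joint_efforts': array([ 2.83761146e-03, -6.69127250e+01,  9.87797789e-01, -3.15149331e+01,
       -6.05369057e-02,  3.74920992e-02,  4.52023460e-05]), 'position': array([0.14899497, 0.6065327 , 0.23704763]), 'ee_rot': array([-3.77383613e-01, -3.11881389e+00,  2.16560111e-03]), 'force': array([-0.25669701,  0.19571895, -0.20788324]), 'ft_torque': array([0.06154124, 0.02211039, 0.01619301]), 'gripper_force': 0.0, 'width': 1.0013789819867882}
{'intrinsics': array([[422.07096945,   0.        , 320.6236651 ],
       [  0.        , 422.07096945, 197.37888997],
       [  0.        ,   0.        ,   1.        ]]), 'eye': array([0.36415492, 0.03646529, 1.02389337]), 'rotation': array([-2.18668884,  2.00864092, -0.22195171])}
{'intrinsics': array([[386.04610827,   0.        , 320.7792728 ],
       [  0.        , 386.04610827, 206.11099823],
       [  0.        ,   0.        ,   1.        ]]), 'eye': array([ 0.4529027 , -0.63721674,  0.6977449 ]), 'rotation': array([-2.31190987,  0.13232286, -0.08690349])}
```

View pics/t0.png

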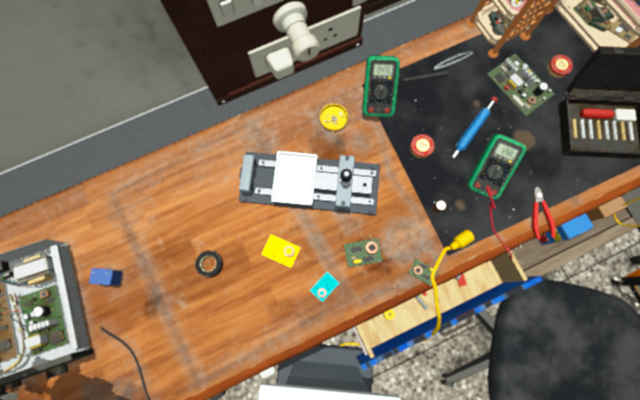

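View pics/s0.png

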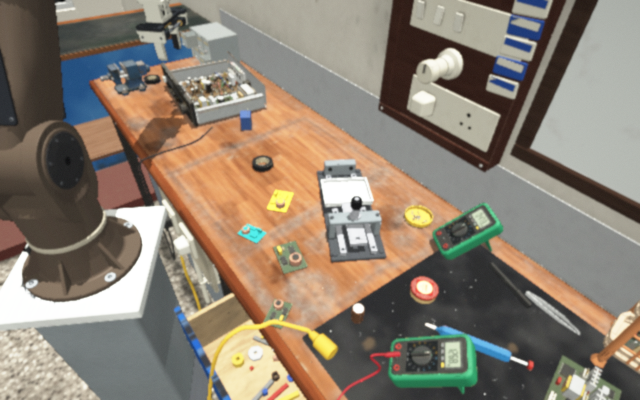

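```bash
sed -i 's/np.array(p\["rotation"\])/R.from_rotvec(p["rotation"]).as_matrix()/g' h.py
python3 - <<'E'
from h import *
im=cv2.imread("pics/t0.png");s=cv2.imread("pics/s0.png")
a=cv2.resize(im[225:300,300:450],(600,300),interpolation=cv2.INTER_CUBIC)
b=cv2.resize(s[230:330,245:345],(300,300),interpolation=cv2.INTER_CUBIC)
c=cv2.resize(im[145:220,235:385],(600,300),interpolation=cv2.INTER_CUBIC)
o=np.zeros((600,800,3),np.uint8);o[:300,:600]=a;o[300:,:500]=c[:,100:];o[300:,500:800]=b
cv2.imwrite("pics/c0.png",o)
for u,v in[(364,252),(422,271),(281,250),(324,287),(208,263),(345,174),(294,178),(521,82),(334,117),(422,146),(440,205)]:print(u,v,onz("top",u,v,0.01).round(3))
for q in[(290,258),(278,310)]:print(onz("side",*q,0.01).round(3))
E
```

```text
364 252 [ 0.467 -0.057  0.01 ]
422 271 [ 0.434 -0.197  0.01 ]
281 250 [0.455 0.141 0.01 ]
324 287 [0.377 0.031 0.01 ]
208 263 [0.41  0.311 0.01 ]
345 174 [0.656 0.002 0.01 ]
294 178 [0.635 0.128 0.01 ]
521 82 [ 0.945 -0.44   0.01 ]
334 117 [0.806 0.041 0.01 ]
422 146 [ 0.746 -0.187  0.01 ]
440 205 [ 0.597 -0.236  0.01 ]
[ 0.467 -0.064  0.01 ]
[ 0.434 -0.197  0.01 ]
```

View pics/c0.png

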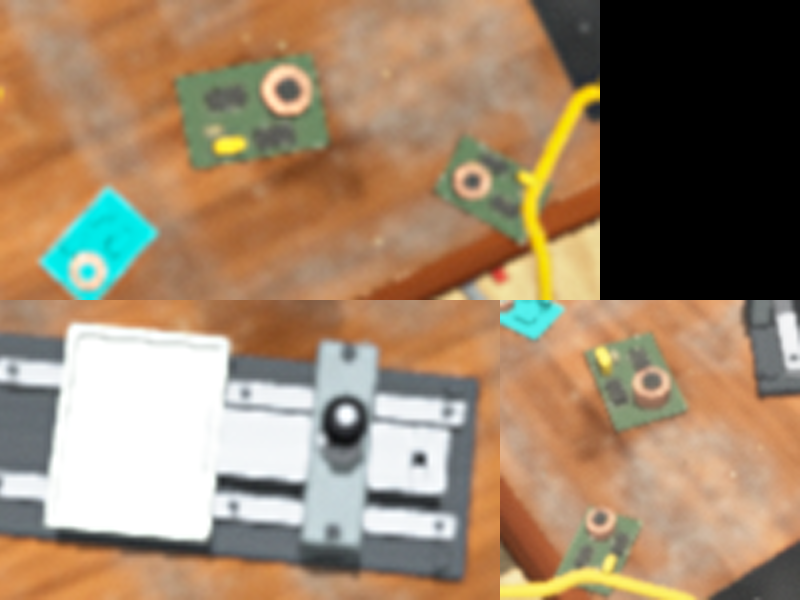

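Run:
```python
from h import *
im=cv2.imread("pics/t0.png");s=cv2.imread("pics/s0.png")
def green(im,x0,y0,x1,y1):
    h=cv2.cvtColor(im[y0:y1,x0:x1],cv2.COLOR_BGR2HSV)
    return cv2.inRange(h,(38,50,30),(90,255,200))
for cam,i,box in(("top",im,(404,252,448,292)),("side",s,(258,292,300,328))):
    m=green(i,*box);m=cv2.morphologyEx(m,cv2.MORPH_CLOSE,np.ones((5,5)))
    c=max(cv2.findContours(m,0,2)[0],key=cv2.contourArea)
    print(cam,cv2.contourArea(c),"px",(cv2.approxPolyDP(cv2.convexHull(c),2,True)[:,0]+box[:2]).tolist())
    w=np.array([onz(cam,*(p+np.array(box[:2])+0.5),0.004)[:2] for p in c[:,0]],np.float32)
    r=cv2.minAreaRect(w*1000);print(r)
def tri(a,b):
    e,d=ray("top",*a);f,g=ray("side",*b)
    A=np.stack([d,-g],1);t=np.linalg.lstsq(A,f-e,rcond=None)[0];p,q=e+d*t[0],f+g*t[1];return ((p+q)/2).round(3),np.linalg.norm(p-q).round(4)
print("plug",tri((463,238),(325,346)))
print("knob",tri((346.5,175),(356,202)))
# white tray
for cam,i,box,z in(("top",im,(265,145,325,212),.044),):
    h=cv2.inRange(i[box[1]:box[3],box[0]:box[2]],(215,)*3,(255,)*3)
    c=max(cv2.findContours(h,0,2)[0],key=cv2.contourArea)
    w=np.array([onz(cam,*(p+np.array(box[:2])+0.5),z)[:2] for p in c[:,0]],np.float32)
    print("tray",cv2.minAreaRect(w*1000))
for y in range(262,300,4):
    print(y,[u for u in range(405,470) if im[y,u,2]>170 and im[y,u,1]>140 and im[y,u,0]<90])
o=np.zeros((600,800,3),np.uint8)
o[:,:400]=cv2.resize(im[230:305,405:455],(400,600),interpolation=cv2.INTER_CUBIC)
o[:,400:]=cv2.resize(s[285:360,250:300],(400,600),interpolation=cv2.INTER_CUBIC)
cv2.imwrite("pics/c1.png",o)
```

```text
top 143.5 px [[415, 260], [428, 266], [430, 284], [409, 272]]
((431.7159729003906, -201.09426879882812), (56.21916198730469, 36.87757873535156), 65.31615447998047)
side 49.0 px [[280, 311], [278, 317], [265, 320], [272, 305]]
((427.1268005371094, -203.4999237060547), (36.423622131347656, 25.758981704711914), 64.21533966064453)
plug (array([ 0.519, -0.29 ,  0.02 ]), np.float64(0.001))
knob (array([0.626, 0.002, 0.11 ]), np.float64(0.0001))
tray ((627.1770629882812, 123.44244384765625), (148.8363800048828, 126.93570709228516), 89.39497375488281)
262 [436, 437, 438, 439, 440]
266 [433, 434, 435, 436, 437, 438]
270 [430, 431, 432, 433, 434, 435, 436]
274 [431, 432, 433, 434]
278 [430, 431, 432, 433, 434]
282 [431, 432, 433, 434, 435]
286 [433, 434, 435, 436]
290 [434, 435, 436, 437]
294 [434, 435, 436, 437]
298 [435, 436, 437]
```

View pics/c1.png

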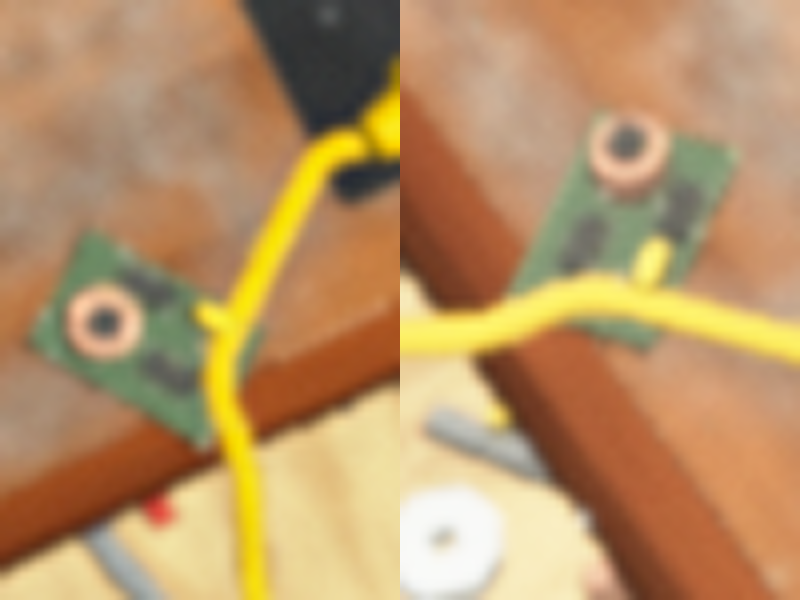

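Run:
```python
from h import *
def q(cam,pts,z):
    w=np.array([onz(cam,*p,z)[:2] for p in pts]);n=np.linalg.norm(np.roll(w,-1,0)-w,axis=1)
    print(cam,w.round(4).tolist(),"c",w.mean(0).round(4),"sides",n.round(4));return w
T=q("top",[(409.4,273.1),(416.25,259),(438.1,271.2),(431,286)],.004)
S=q("side",[(274.4,299),(292.1,303.75),(281.25,328.75),(263.75,321.25)],.004)
for w in(T,):
    d=(w[3]-w[0])+(w[2]-w[1]);print("long axis deg",np.degrees(np.arctan2(d[1],d[0])))
d=(S[2]-S[1])+(S[3]-S[0]);print("side long",np.degrees(np.arctan2(d[1],d[0])))
B=q("top",[(246,153),(379.5,165),(375.75,215),(240,195)],.01)
Y=q("top",[(277.5,151.25),(317.25,155),(312.75,205.25),(271.75,201.25)],.044)
d=(Y[0]-Y[1])+(Y[3]-Y[2]);print("tray +y deg",np.degrees(np.arctan2(d[1],d[0])))
c=Y.mean(0);k=np.array([.626,.002]);print("tray-knob",c-k,np.linalg.norm(c-k),np.degrees(np.arctan2(*(c-k)[::-1])))
print("tape",onz("top",208,263,.01),"cable in side at z:")
for a in((432.7,276.2),(437,262),(433,284)):
  for z in(0.004,.01,.02,.03,.04,.05,.06):print(z,proj("side",onz("top",*a,z)).round(1),onz("top",*a,z).round(3))
```

```text
top [[0.4269, -0.1688], [0.4616, -0.1838], [0.4371, -0.2367], [0.4011, -0.2208]] c [ 0.4317 -0.2025] sides [0.0378 0.0582 0.0393 0.058 ]
side [[0.4279, -0.1662], [0.464, -0.1817], [0.4388, -0.2364], [0.405, -0.216]] c [ 0.4339 -0.2001] sides [0.0393 0.0601 0.0395 0.0549]
long axis deg -115.56343744955527
side long -114.71862433339261
top [[0.6902, 0.2547], [0.687, -0.0826], [0.5592, -0.0804], [0.5809, 0.256]] c [0.6293 0.0869] sides [0.3373 0.1279 0.3371 0.1093]
top [[0.6902, 0.1713], [0.6888, 0.0738], [0.5635, 0.0736], [0.5649, 0.1715]] c [0.6268 0.1225] sides [0.0975 0.1253 0.0979 0.1253]
tray +y deg 89.18008738957802
tray-knob [0.00082603 0.12054322] 0.1205460475325931 89.60738469497741
tape [0.40953763 0.31081926 0.01      ] cable in side at z:
0.004 [273.6 324. ] [ 0.424 -0.224  0.004]
0.01 [273.2 321.7] [ 0.424 -0.223  0.01 ]
0.02 [272.6 317.8] [ 0.423 -0.22   0.02 ]
0.03 [271.9 313.9] [ 0.423 -0.218  0.03 ]
0.04 [271.2 310. ] [ 0.422 -0.215  0.04 ]
0.05 [270.5 306. ] [ 0.422 -0.212  0.05 ]
0.06 [269.8 302. ] [ 0.421 -0.21   0.06 ]
0.004 [291.2 326.5] [ 0.459 -0.234  0.004]
0.01 [290.8 324.2] [ 0.458 -0.232  0.01 ]
0.02 [290.1 320.3] [ 0.457 -0.229  0.02 ]
0.03 [289.3 316.4] [ 0.456 -0.227  0.03 ]
0.04 [288.6 312.4] [ 0.455 -0.224  0.04 ]
0.05 [287.8 308.4] [ 0.454 -0.221  0.05 ]
0.06 [287.1 304.3] [ 0.453 -0.219  0.06 ]
0.004 [264.4 325.4] [ 0.406 -0.225  0.004]
0.01 [264.1 323.1] [ 0.406 -0.224  0.01 ]
0.02 [263.4 319.3] [ 0.406 -0.221  0.02 ]
0.03 [262.8 315.4] [ 0.405 -0.219  0.03 ]
0.04 [262.1 311.4] [ 0.405 -0.216  0.04 ]
0.05 [261.5 307.4] [ 0.404 -0.214  0.05 ]
0.06 [260.8 303.3] [ 0.404 -0.211  0.06 ]
```

```bash
cat >> h.py <<'E'
def go(x,y,z,yaw=None):
    "print tool-frame shift and z-turn to bring TCP to x,y,z with tool y axis along yaw(deg)"
    o=observe();r=R.from_rotvec(o["ee_rot"]);M=r.as_matrix()
    print("t",round(o["clock"],2),"pos",o["position"].round(4),"tool y",M[:,1].round(3),"tool z",M[:,2].round(3),"w",round(o["width"]*.0918,4),"F",o["force"].round(1),"g",round(o["gripper_force"],1),"j",o["joints"].round(2))
    print("shift in tool axes",(M.T@(np.array([x,y,z])-o["position"])).round(4))
    if yaw is not None:
        Y=np.radians(yaw)
        for s in(0,np.pi):
            a=np.array([np.cos(Y+s),np.sin(Y+s),0]);l=M.T@a;print("turn rz",np.arctan2(-l[0],l[1]).round(4), "tilt",M[:2,2].round(4))
E
python3 -c "
from h import *
go(.4364,-.1938,.15,-25.1)"
```

```text
t 0.1 pos [0.149  0.6065 0.237 ] tool y [ 0.239  0.971 -0.001] tool z [-0.    -0.001 -1.   ] w 0.0919 F [-0.3  0.2 -0.2] g 0.0 j [-1.43  0.44  0.02  1.57 -0.01  1.13 -0.08]
shift in tool axes [-0.47   -0.7086  0.0881]
turn rz 1.768 tilt [-0.0002 -0.0014]
turn rz -1.3736 tilt [-0.0002 -0.0014]
```

```bash
python3 -m pendant '[-0.055,-0.007,0,0,0,0.088,0.09,-0.055,-0.007,0,0,0,0.088,0.09,-0.054,-0.007,0,0,0,0.088,0.09,-0.053,-0.007,0,0,0,0.088,0.09,-0.053,-0.007,0,0,0,0.088,0.09,-0.052,-0.007,0,0,0,0.088,0.09,-0.051,-0.007,0,0,0,0.088,0.09,-0.050,-0.007,0,0,0,0.088,0.09,-0.050,-0.007,0,0,0,0.088,0.09,-0.049,-0.007,0,0,0,0.088,0.09]' 40
python3 -m pendant '[-0.048,-0.007,0,0,0,0.088,0.09,-0.048,-0.007,0,0,0,0.088,0.09,-0.047,-0.007,0,0,0,0.088,0.09,-0.046,-0.007,0,0,0,0.088,0.09,-0.046,-0.007,0,0,0,0.088,0.09,-0.045,-0.007,0,0,0,0.088,0.09,-0.044,-0.007,0,0,0,0.088,0.09,-0.043,-0.007,0,0,0,0.088,0.09,-0.042,-0.007,0,0,0,0.088,0.09,0,0,0,0,0,0,0.09]'
python3 -c "
from h import *
go(.4364,-.1938,.06,-25.1)"
```

```text
clock: 1.35
position: [0.5187, 0.2542, 0.2374]
ee_rot: [-1.674, -2.658, 0.001]
force: [-0.5, 1.2, 0.1]
width: 0.976
gripper_force: 0.0
clock: 2.6
position: [0.4981, -0.1499, 0.2378]
ee_rot: [2.573, 1.802, -0.001]
force: [0.9, -0.1, -0.4]
width: 0.979
gripper_force: 0.0
t 2.6 pos [ 0.4981 -0.1499  0.2378] tool y [ 0.94  -0.342 -0.   ] tool z [-0.    -0.001 -1.   ] w 0.0898 F [ 0.9 -0.1 -0.4] g 0.0 j [-0.33  0.29  0.66  1.86 -0.2   1.05  0.07]
shift in tool axes [-0.0622 -0.043   0.1779]
turn rz 0.089 tilt [-0.0004 -0.0009]
turn rz -3.0525 tilt [-0.0004 -0.0009]
```

```bash
python3 -m pendant '[-0.031,-0.0215,0.04,0,0,0.0445,0.062,-0.031,-0.0215,0.04,0,0,0.0445,0.062,0,0,0.05,0,0,0,0.062,0,0,0.048,0,0,0,0.062,0,0,0,0,0,0,0.062,0,0,0,0,0,0,0.062]'
python3 - <<'E'
from h import *
go(.4364,-.1938,.017,-25.1)
a=save("top","a.png");b=save("side","b.png")
o=np.zeros((400,800,3),np.uint8)
o[:,:400]=cv2.resize(a[220:320,370:470],(400,400))[:,:,::-1];o[:,400:]=cv2.resize(b[240:340,220:320],(400,400))[:,:,::-1]
cv2.imwrite("pics/c2.png",o)
E
```

```text
clock: 3.35
position: [0.4385, -0.189, 0.0608]
ee_rot: [2.644, 1.695, 0.001]
force: [0.1, -0.2, 0.7]
width: 0.676
gripper_force: 0.0
t 3.35 pos [ 0.4385 -0.189   0.0608] tool y [ 0.909 -0.417  0.001] tool z [ 0.001 -0.    -1.   ] w 0.062 F [ 0.1 -0.2  0.7] g 0.0 j [-0.11  0.49  0.55  2.15 -0.43  0.62  0.31]
shift in tool axes [-0.0053  0.0001  0.0438]
turn rz 0.0076 tilt [ 0.0008 -0.0001]
turn rz -3.134 tilt [ 0.0008 -0.0001]
```

View pics/c2.png

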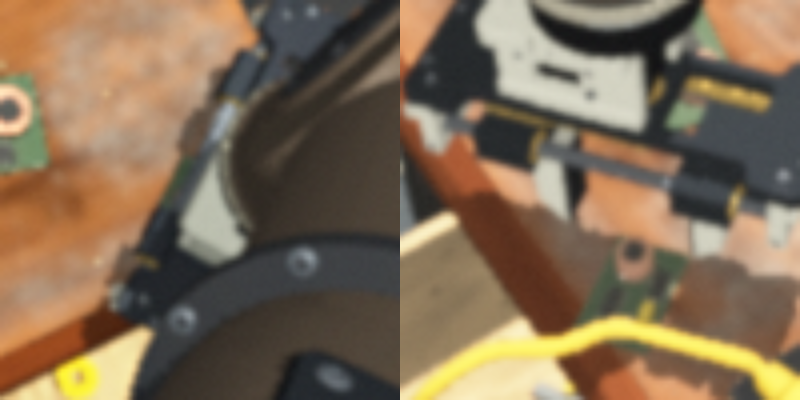

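The side crop shows the open fingers straddling the small board at its coil end (coil at 630,250 in the crop), clear of the yellow cable. I'll descend and grip.

```bash
python3 -m pendant '[-0.005,0,0.02,0,0,0.0076,0.062,0,0,0.016,0,0,0,0.062,0,0,0.008,0,0,0,0.062,0,0,0,0,0,0,0.062,0,0,0,0,0,0,0.045,0,0,0,0,0,0,0.02,0,0,0,0,0,0,0.02,0,0,0,0,0,0,0.02]' 15
python3 -c "
from h import *
go(.4364,-.1938,.017,-25.1)"
```

```text
clock: 4.45
position: [0.4358, -0.1935, 0.0159]
ee_rot: [2.651, 1.685, 0.0]
force: [-0.8, 0.5, 2.3]
width: 0.346
gripper_force: 15.0
t 4.45 pos [ 0.4358 -0.1935  0.0159] tool y [ 0.905 -0.425  0.   ] tool z [ 0. -0. -1.] w 0.0318 F [-0.8  0.5  2.3] g 15.0 j [-0.04  0.56  0.47  2.17 -0.51  0.51  0.38]
shift in tool axes [ 0.      0.0007 -0.0011]
turn rz -0.0005 tilt [ 0.0004 -0.    ]
turn rz 3.1411 tilt [ 0.0004 -0.    ]
```

```bash
python3 -m pendant '[0.003,0,-0.002,0,0,0,0.02,0.015,0,0,0,0,0,0.02,0.02,0,0,0,0,0,0.02,0.02,0,0,0,0,0,0.02,0,0,-0.02,0,0,0,0.02,0,0,-0.04,0,0,0,0.02,0,0,-0.05,0,0,0,0.02,0,0,0,0,0,0,0.02]'
python3 - <<'E'
from h import *
go(.627,.122,.12,0)
b=save("side","b2.png")
o=observe();u,v=proj("side",o["position"]).astype(int);print(u,v)
cv2.imwrite("pics/c3.png",cv2.resize(b[v-50:v+50,u-50:u+50],(500,500))[:,:,::-1])
E
```

```text
clock: 5.45
position: [0.4627, -0.1404, 0.1306]
ee_rot: [2.648, 1.685, 0.008]
force: [0.3, 0.6, -0.8]
width: 0.349
gripper_force: 15.0
t 5.45 pos [ 0.4627 -0.1404  0.1306] tool y [ 0.906 -0.424  0.005] tool z [ 0.006 -0.    -1.   ] w 0.032 F [ 0.3  0.6 -0.8] g 15.0 j [-0.33  0.38  0.67  2.08 -0.34  0.78  0.11]
shift in tool axes [0.3073 0.0376 0.0115]
turn rz -0.4374 tilt [ 0.0057 -0.0001]
turn rz 2.7042 tilt [ 0.0057 -0.0001]
287 248
```

View pics/c3.png

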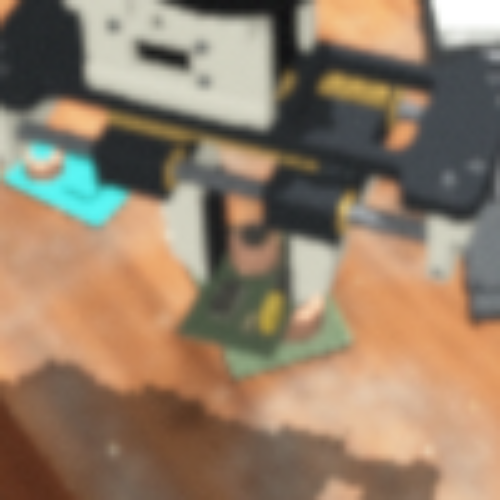

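```bash
python3 -m pendant '[0,0,-0.03,0,0,-0.146,0.02,0,0,-0.03,0,0,-0.146,0.02,0,0,0,0,0,-0.146,0.02,0.045,0.027,0,0,0,0,0.02,0.045,0.027,0,0,0,0,0.02,0.045,0.027,0,0,0,0,0.02,0.045,0.027,0,0,0,0,0.02,0.045,0.027,0,0,0,0,0.02,0.043,0.029,0,0,0,0,0.02,0,0,0,0,0,0,0.02]'
python3 - <<'E'
from h import *
go(.627,.129,.055,0)
E
```

```text
clock: 6.75
position: [0.6245, 0.1331, 0.1849]
ee_rot: [-2.212, -2.227, 0.002]
force: [-0.1, -0.7, -1.2]
width: 0.348
gripper_force: 15.0
t 6.75 pos [0.6245 0.1331 0.1849] tool y [ 1.     0.007 -0.003] tool z [-0.003  0.001 -1.   ] w 0.0319 F [-0.1 -0.7 -1.2] g 15.0 j [-0.63  0.53  0.51  1.63 -0.29  1.06 -0.02]
shift in tool axes [-0.0043  0.0028  0.1299]
turn rz 0.0066 tilt [-0.0027  0.0013]
turn rz -3.135 tilt [-0.0027  0.0013]
```

```bash
python3 -m pendant '[-0.004,0.0028,0.05,0,0,0.0066,0.02,0,0,0.045,0,0,0,0.02,0,0,0.025,0,0,0,0.02,0,0,0.0055,0,0,0,0.02,0,0,0,0,0,0,0.02,0,0,0,0,0,0,0.02]'
python3 - <<'E'
from h import *
go(.627,.129,.051,0)
E
```

```text
clock: 7.5
position: [0.628, 0.1229, 0.0634]
ee_rot: [2.229, 2.213, 0.003]
force: [-0.7, 0.2, -0.7]
width: 0.346
gripper_force: 15.0
t 7.5 pos [0.628  0.1229 0.0634] tool y [ 1.    -0.007  0.002] tool z [ 0.002  0.001 -1.   ] w 0.0318 F [-0.7  0.2 -0.7] g 15.0 j [-0.57  0.67  0.45  1.74 -0.38  0.82  0.05]
shift in tool axes [ 0.0061 -0.001   0.0124]
turn rz -0.0074 tilt [0.0017 0.0005]
turn rz 3.1342 tilt [0.0017 0.0005]
```

```bash
python3 -m pendant '[0.006,-0.001,0.006,0,0,-0.0074,0.02,0,0,0.005,0,0,0,0.02,0,0,0.001,0,0,0,0.02,0,0,0,0,0,0,0.02]'
python3 - <<'E'
from h import *
go(.627,.129,.0505,0)
E
```

```text
clock: 8.0
position: [0.6263, 0.1288, 0.0502]
ee_rot: [2.221, 2.222, -0.0]
force: [-0.0, -0.3, -0.1]
width: 0.347
gripper_force: 15.0
t 8.0 pos [0.6263 0.1288 0.0502] tool y [ 1.  0. -0.] tool z [-0. -0. -1.] w 0.0319 F [-0.  -0.3 -0.1] g 15.0 j [-0.57  0.69  0.44  1.74 -0.39  0.8   0.05]
shift in tool axes [ 0.0002  0.0007 -0.0003]
turn rz 0.0001 tilt [-0.0001 -0.0001]
turn rz -3.1415 tilt [-0.0001 -0.0001]
```

```bash
python3 -m pendant '[0,0,0.0006,0,0,0,0.02,0,0,0,0,0,0,0.034,0,0,0,0,0,0,0.045,0,0,0,0,0,0,0.05,0,0,0,0,0,0,0.05,0,0,0,0,0,0,0.05,0,0,-0.03,0,0,0,0.05,0,0,-0.05,0,0,0,0.05,0,0,-0.05,0,0,0,0.05,0,0,0,0,0,0,0.05]'
python3 - <<'E'
from h import *
go(.626,.002,.15,0)
a=save("side","b3.png");b=get_image("top")
o=np.zeros((400,800,3),np.uint8)
o[:,:400]=cv2.resize(a[140:260,300:420],(400,400))[:,:,::-1];o[:,400:]=cv2.resize(b[125:225,240:340],(400,400))[:,:,::-1]
cv2.imwrite("pics/c4.png",o)
E
```

```text
clock: 9.25
position: [0.6289, 0.1289, 0.184]
ee_rot: [2.219, 2.219, 0.01]
force: [0.5, -0.0, 0.7]
width: 0.543
gripper_force: 0.0
t 9.25 pos [0.6289 0.1289 0.184 ] tool y [ 1.    -0.     0.007] tool z [ 0.007  0.002 -1.   ] w 0.0498 F [ 0.5 -0.   0.7] g 0.0 j [-0.63  0.54  0.52  1.63 -0.3   1.04 -0.02]
shift in tool axes [-0.127  -0.0031  0.0337]
turn rz -0.0001 tilt [0.0074 0.0021]
turn rz 3.1414 tilt [0.0074 0.0021]
```

View pics/c4.png

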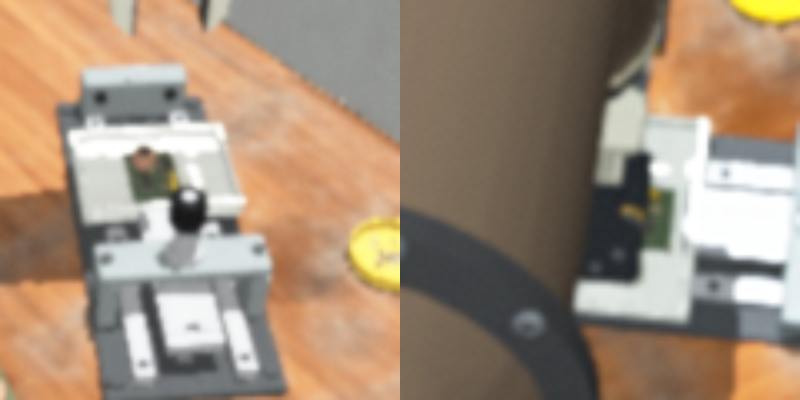

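The side crop shows the board flat, components up in the tray (around 150,175), with the knob seated at (187,210). On to the knob.

```bash
python3 -m pendant '[-0.04,-0.001,0,0,0,0,0.05,-0.04,-0.001,0,0,0,0,0.05,-0.047,-0.001,0,0,0,0,0.05,0,0,0,0,0,0,0.05,0,0,0,0,0,0,0.05,0,0,0.02,0,0,0,0.05]'
python3 - <<'E'
from h import *
go(.626,.002,.097,0)
E
```

```text
clock: 10.1
position: [0.624, 0.0037, 0.1596]
ee_rot: [2.219, 2.224, 0.003]
force: [0.9, -0.5, 0.1]
width: 0.545
gripper_force: 0.0
t 10.1 pos [0.624  0.0037 0.1596] tool y [1.    0.002 0.001] tool z [ 0.001  0.001 -1.   ] w 0.05 F [ 0.9 -0.5  0.1] g 0.0 j [-0.44  0.54  0.52  1.7  -0.31  0.98  0.2 ]
shift in tool axes [-0.0018  0.0019  0.0626]
turn rz 0.0023 tilt [0.0014 0.001 ]
turn rz -3.1393 tilt [0.0014 0.001 ]
```

```bash
python3 -m pendant '[-0.001,0.0015,0.02,0,0,0,0.05,0,0,0.02,0,0,0,0.05,0,0,0.018,0,0,0,0.05,0,0,0.004,0,0,0,0.05,0,0,0,0,0,0,0.05]'
python3 - <<'E'
from h import *
go(.626,.002,.097,0)
E
```

```text
clock: 10.72
position: [0.6249, 0.001, 0.0975]
ee_rot: [-2.221, -2.222, 0.0]
force: [-0.6, -0.3, -0.0]
width: 0.547
gripper_force: 0.0
t 10.72 pos [0.6249 0.001  0.0975] tool y [ 1.  0. -0.] tool z [-0. -0. -1.] w 0.0502 F [-0.6 -0.3 -0. ] g 0.0 j [-0.41  0.61  0.48  1.75 -0.36  0.87  0.23]
shift in tool axes [0.001  0.0011 0.0005]
turn rz 0.0003 tilt [-0.0002 -0.0001]
turn rz -3.1413 tilt [-0.0002 -0.0001]
```

Close on the knob with 40 N.

```bash
python3 -m pendant '[0.001,0.001,0,0,0,0,0.04,0,0,0,0,0,0,0.03,0,0,0,0,0,0,0.01,0,0,0,0,0,0,0.01,0,0,0,0,0,0,0.01]' 45
python3 - <<'E'
from h import *
go(.626,.002,.097,0)
E
```

```text
clock: 11.35
position: [0.6264, 0.0019, 0.0981]
ee_rot: [2.221, 2.221, 0.002]
force: [0.9, 1.0, 3.2]
width: 0.265
gripper_force: 45.0
t 11.35 pos [0.6264 0.0019 0.0981] tool y [1.    0.    0.001] tool z [ 0.001  0.    -1.   ] w 0.0243 F [0.9 1.  3.2] g 45.0 j [-0.41  0.61  0.48  1.75 -0.36  0.87  0.23]
shift in tool axes [ 0.0001 -0.0004  0.0011]
turn rz 0.0002 tilt [0.0012 0.0002]
turn rz -3.1414 tilt [0.0012 0.0002]
```

```bash
python3 -m pendant '[0,0,-0.005,0,0,0,0.01,0,0,-0.005,0,0,0,0.01,0,0,-0.005,0,0,0,0.01,0,0,-0.004,0,0,0,0.01,0,0,0,0,0,0,0.01,0,0,0,0,0,0,0.01]'
python3 - <<'E'
from h import *
go(.626,.002,.118,0)
E
```

```text
clock: 12.1
position: [0.6262, 0.0019, 0.1161]
ee_rot: [2.221, 2.221, 0.0]
force: [6.2, -0.4, -9.0]
width: 0.273
gripper_force: 45.0
t 12.1 pos [0.6262 0.0019 0.1161] tool y [1.    0.    0.001] tool z [ 0.001 -0.    -1.   ] w 0.025 F [ 6.2 -0.4 -9. ] g 45.0 j [-0.42  0.59  0.49  1.73 -0.34  0.9   0.22]
shift in tool axes [ 0.0001 -0.0002 -0.0019]
turn rz 0.0002 tilt [ 0.0006 -0.0004]
turn rz -3.1413 tilt [ 0.0006 -0.0004]
```

```bash
python3 -m pendant '[0,0,-0.0015,0,0,0,0.01,0,0,-0.001,0,0,0,0.01,0,0,0,0,0,0,0.01,0,0,0,0,0,0,0.01,0,0,0,0,0,0,0.01,0,0,0,0,0,0,0.01]'
python3 - <<'E'
from h import *
go(.626,.002,.118,0)
a=save("side","b4.png");b=get_image("top")
o=np.zeros((400,800,3),np.uint8)
o[:,:400]=cv2.resize(a[140:260,300:420],(400,400))[:,:,::-1];o[:,400:]=cv2.resize(b[125:225,240:340],(400,400))[:,:,::-1]
cv2.imwrite("pics/c5.png",o)
E
```

```text
clock: 12.85
position: [0.6262, 0.0019, 0.1182]
ee_rot: [2.221, 2.221, -0.0]
force: [7.8, -0.5, -12.4]
width: 0.272
gripper_force: 45.0
t 12.85 pos [0.6262 0.0019 0.1182] tool y [1. 0. 0.] tool z [ 0.    -0.001 -1.   ] w 0.0249 F [  7.8  -0.5 -12.4] g 45.0 j [-0.42  0.59  0.5   1.73 -0.34  0.91  0.22]
shift in tool axes [ 0.0001 -0.0002  0.0002]
turn rz 0.0002 tilt [ 0.0004 -0.0006]
turn rz -3.1414 tilt [ 0.0004 -0.0006]
```

View pics/c5.png

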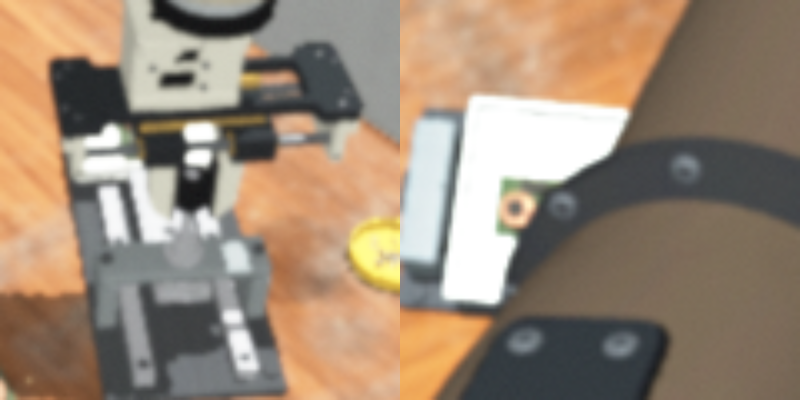

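```bash
python3 -m pendant '[0,0,0,0,0,0,0.01,0,0,0,0,0,0,0.01,0,0,0,0,0,0,0.01,0,0,0,0,0,0,0.01]'
python3 - <<'E'
from h import *
print(onz("top",257.5,148.75,.044), "locked corner y .1713")
print(observe()["force"])
print(sign_off())
E
```

```text
clock: 13.45
position: [0.6262, 0.0019, 0.1182]
ee_rot: [2.221, 2.221, -0.0]
force: [7.2, 0.1, -11.6]
width: 0.269
gripper_force: 45.0
[0.69242937 0.22068145 0.044     ] locked corner y .1713
[  7.18570271   0.08530235 -11.63572986]
the job is handed in; nothing more can be done
None
```

I laid the small green board in the locked tray and released it, then pulled the plunger fully up and handed the job in at 13.5 s still holding the knob. The tray ran about 49 mm, to its end stop. The hand-in returned no verdict, so these results come from my own camera and force readings.

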